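# Couple the loading arm of a test rig to its ball carriage

### The job

Couple the test rig's loading arm to the ball: first, with the arm still up, swing the locking handle on the arm fully up; then, leaving arm and handle up, push the ball carriage along its guide until it is home against its stop. Press the arm's nose down until the coupler is fully seated on the ball, the handle still up, and only then press the locking handle fully down to lock it; leave the wooden case, the brass weight and the spanner where they are.

Things in the scene. Friction and masses are not known exactly. Their poses are not given: they have to be found in the camera images.
- rig: Fixed test rig: white base 120 mm wide, 20 mm high, with aluminium guide rails 41.5 mm high. Origin on the work surface under the ball's home. x runs level from the arm's hinge (x = -200 mm; hinge cheeks 138 mm high, 58 mm wide over both) to the guide's free end (x = +310 mm); z up. Console with two gauges from x = -270 to -450 mm, 170 mm high, 160 mm wide.
- station (a point): Centre of the ball when the carriage is home (on the rig's z axis, 95 mm above the work surface). Axes of the rig.
- beam (a joint): White loading arm hinged at the console end: rad, 0 = level (coupler seated), grows as its free end rises, to 0.56; starts at 0.40 to 0.52. Stiff: stays where left, some 3 to 4 N at the nose presses it down. Bar 30 mm wide, its top 20 mm over the hinge line; steel coupler head 48 mm wide, centred 205 mm from the hinge. Level, the tops of arm, head and nose are 140 mm above the work surface.
- hinge (a point): The arm's hinge axis, 120 mm above the work surface; x along the arm towards its free end (level at joint 0), y along the hinge axis.
- socket (a point): Centre of the coupler's socket, 200 mm along the arm from the hinge and 25 mm below the hinge line; open below, 36 mm wide, with flared rim. It coincides with the ball centre when seated. Axes of the arm.
- nose (a point): Middle of the rubber press pad on top of the arm's nose, 262 mm along the arm from the hinge and 20 mm above the hinge line; nose 44 mm wide, ending 280 mm from the hinge. Axes of the arm.
- lockhandle (a joint): Locking handle on the arm: rad relative to the arm. 0 = closed, lying back along the arm towards the hinge (its lower cross bar then grips under the ball, or blocks the empty socket); grows as it is swung up, to a stop at 1.30; starts at 0 to 0.12. Stays where left; about 2 N at the T-bar, square to its arc, moves it.
- pivot (a point): Pivot axis of the locking handle, on top of the arm: 165 mm along the arm from the hinge and 30 mm above the hinge line. x and z turn with the handle; at joint 0 they are the arm's.
- bar (a point): Middle of the handle's black T-bar grip: round, 14 mm thick, 110 mm long along y (parallel to the hinge axis), joined to the pivot by a steel strip 12 mm wide at its middle. At x = -115, z = +20 mm in the pivot's frame. Swinging up moves it up and over towards the coupler head. Either half can be pinched from above with jaws closing across it.
- carriage: Carriage sliding in the rig's T-guide along the rig's x, 0.7 kg, some 3 to 6 N to push. Dark plate 162 x 70 x 12 mm, steel block, ball of 30 mm diameter on a stem; at its outer (+x) end an upright aluminium push plate 12 mm thick, 50 mm wide, top 85 mm above the work surface. Origin on its underside, below the ball; axes as the rig. Starts 70 to 130 mm outward (+x) of home.
- ball (a point): Centre of the ball, 75 mm above the carriage's underside.
- push (a point): Middle of the push plate's outer face, 120 mm outward (+x) of the ball centre, 45 mm above the carriage's underside; pushed towards -x. It is 120 mm outward of the station when home.
- case: Loose wooden specimen case, 100 x 150 x 50 mm, a bystander. Origin at the centre of its underside.
- weight: Loose brass calibration weight with a knob, 52 mm diameter, 78 mm high, a bystander. Origin at the centre of its underside.
- spanner: Loose steel spanner, 170 mm long, lying flat along its x, a bystander. Origin at the middle of its underside.
Not all that is in view belongs to the job. There is more than one size of the carriage; the one meant has the size given above.

How it is judged (in metres and radians):
On the way, in this order (a step that is already met when the one before it is completed fails the run):
1. the locking handle is swung up (beyond 0.95 rad), the arm still up (value of joint lockhandle above 0.95 rad and value of joint beam above 0.3 rad), for 0.2 s.
2. the carriage is home (ball within 6 mm of the station), arm and handle still up (horizontal distance between ball and station below 0.006 m and value of joint lockhandle above 0.8 rad and value of joint beam above 0.3 rad), for 0.2 s.
3. the coupler is seated on the ball (arm below 0.025 rad, socket within 6 mm of the ball's centre), handle still up (value of joint beam below 0.025 rad and distance between ball and socket below 0.006 m and horizontal distance between ball and station below 0.006 m and value of joint lockhandle above 0.7 rad), for 0.2 s.
At the end, for the whole second after the job is handed in: The carriage is home (ball within 6 mm of the station, seen from above) and at rest, the coupler is seated on the ball (arm joint below 0.025 rad, socket centre within 6 mm of the ball centre), and the locking handle is down (below 0.08 rad) (value of joint beam below 0.025 rad and distance between ball and socket below 0.006 m and horizontal distance between ball and station below 0.006 m and value of joint lockhandle below 0.08 rad and linear speed of carriage below 0.01 m/s); the robot touches nothing.
It fails at once if the wooden case is disturbed (moved more than 30 mm) (distance of case from where it was at the start of the episode above 0.03 m).
It fails at once if the brass weight is disturbed (moved more than 30 mm) (distance of weight from where it was at the start of the episode above 0.03 m).
It fails at once if the spanner is disturbed (moved more than 30 mm) (distance of spanner from where it was at the start of the episode above 0.03 m).
It also fails if it takes over 67 s, if anything falls off the work surface, if the arm or the gripper's body presses on something with over 40 N, if the wrist force passes 120 N, or if a joint passes its speed limit or range.

### The arm

A 7-joint arm with a two-finger parallel gripper is mounted at the origin on the work surface. World frame = base frame: x ahead of the robot, y to its left, z up, the work surface at z = 0. Lengths are in mm, angles in rad, forces in N, time in s.
With the tool pointing down it reaches from about 425 to 825 mm from the base axis. Payload 3.6 kg.
Tool frame: the origin (TCP) lies midway between the tips of the shut fingers; the grasp point (between the pads) lies hold_point_z behind it (hold_point_z is the distance from the TCP to the grasp point, in mm); z points along the fingers, y is the line along which they close (so a half turn about z gives the same grasp; the last joint's range is limited). The gripper opens to 85 mm and grips with 20 to 120 N. Pads are 22 mm wide; open, the fingers measure 114 mm over their backs; the gripper's body (76 mm by 85 mm) begins 54 mm behind the grasp point. The pads swing forward as they close: fully open they stand 13 mm farther back than shut.
Start: joints at [1.091, 0.615, -0.013, 1.423, 0.008, 1.103, -0.04], TCP at [284.372, -584.462, 231.297] pointing down, gripper open.
Joint ranges: [-3.12, 3.12], [-0.3, 2.06], [-1.34, 1.32], [0.26, 2.42], [-1.36, 4.5], [0.01, 1.98], [-2.84, 2.84]. Speed limits (rad/s): [2.79, 2.79, 3.14, 3.14, 3.14, 3.14, 3.14].

### API

Orientations are given as a rotation vector (axis times angle).
In Python, from cell import get_state, grab_frame, camera_info, finish_job, hold_point_z gives the robot as it stands.
- The arm moves only by the tool play_rows, never from a script. Its arguments are lists of equal length, an entry for each row: "travel": the shift along the tool's x, y, z in m, a list of three; "roll": the turn about the tool's z in degrees. A call has 1 to 5 rows; each row is the pose to reach, as a shift and turn from the pose commanded when the call began, along the tool's axes at that moment; what a row does not reach only later rows make up. A row lasts 1/10 s, in which the tool goes at most 50 mm and 8.59 degrees, less where a joint would pass 70% of its speed; a pose out of reach is approached as far as the arm can. A call with a gripper value outside its range is refused whole. "claw" is the gripper command: -1 is fully open, 1 is shut, values between are in proportion, set as the call begins (left out, the last holds). The fingers move at their own pace and stop on an object; "newtons" is the grip in N (left out, the last holds). Time passes only in rows, so rows that repeat a pose let the fingers close. It gives the time, the measured TCP pose, the force, the opening and the grip force at its end, in the units of the state.
- get_state(): the state, without advancing time (a new reading comes with each control period).
- grab_frame(name): name is "scene" or "top"; returns the picture (420x560x3 uint8, red, green, blue); there is no depth.
- camera_info(name): a dict with "K" (3x3 intrinsics, pixels), "k1" (the pictures are not rectified: a ray, as slopes to the right and down, at radius r is drawn at 1 + k1 r^2 times it, then the intrinsics apply), "rvec" (rotation vector, rad) and "tvec" (3), from world to camera coordinates, as OpenCV has them. Camera axes: x right, y down, z forward; pixel columns grow to the right and rows downward; lengths in mm; the calibration is good to about 2 mm. A picture is of the moment at which its call begins. camera_info takes no time and is no camera call.
- finish_job(): hands the job in; it is judged then, once.
The state is a dict: "time": time; "joint_positions": joint angles; "dq": joint speeds; "tau": joint torques, N m; "eef_pos": TCP position; "tcp_rot": TCP orientation; "ft_force": force on the tool from outside, world axes, zero at the start; "moment": the same for the moment, N m; "finger_gap": finger opening in mm; "finger_force": force on a finger pad.
Only numpy, scipy, OpenCV 4.12 (cv2) and the standard library are available. Lean on these libraries where they do the work, as an engineer would, in place of code of your own. Each camera call takes 0.05 s, during which the arm holds its last target. There are 200 camera calls.

## Working session

There is one attempt and no reset: what is moved stays moved. The work goes in short steps, Python scripts to look and compute and a tool call to move; the robot and the scene stay as the last step left them, time stands still between calls to the robot, and variables do not carry over. Pictures are saved under pics/ and viewed, at most 10 in all, crops included, and the job is handed in when it is done.

Besides the shell and the picture viewer there is one more tool, called after "Request:" as a command line: name --pt "numbers of a row" for each row, then --argument value for the rest. play_rows: Moves the arm, as the interface text tells. Its arguments: {"type":"object","properties":{"travel":{"type":"array","items":{"type":"array","items":{"type":"number"}}},"roll":{"type":"array","items":{"type":"number"}},"claw":{"type":"number"},"newtons":{"type":"number"}},"required":["travel","roll"]}

```bash
mkdir -p pics; cat > h.py <<'E'
import numpy as np, cv2
from cell import *
def cam(n):
    c=camera_info(n); return np.array(c["K"],float),float(c["k1"]),cv2.Rodrigues(np.array(c["rvec"],float))[0],np.array(c["tvec"],float).ravel()
def ray(n,u,v):
    K,k1,R,t=cam(n)
    p=cv2.undistortPoints(np.array([[[u,v]]],float),K,np.array([k1,0,0,0.]))[0,0]
    return -R.T@t, R.T@np.array([p[0],p[1],1])
def onz(n,u,v,z):
    o,d=ray(n,u,v); return o+d*(z-o[2])/d[2]
def proj(n,P):
    K,k1,R,t=cam(n)
    return cv2.projectPoints(np.array(P,float).reshape(-1,1,3),cv2.Rodrigues(R)[0],t,K,np.array([k1,0,0,0.]))[0][:,0]
def tri(a,b):
    o1,d1=ray("scene",*a);o2,d2=ray("top",*b)
    s=np.linalg.lstsq(np.c_[d1,-d2],o2-o1,rcond=None)[0]
    p,q=o1+s[0]*d1,o2+s[1]*d2
    return (p+q)/2,np.linalg.norm(p-q)
def save(n,f):
    im=grab_frame(n); cv2.imwrite(f,im[:,:,::-1]); return im
E
python3 - <<'E'
from h import *
for n in("scene","top"):
    save(n,f"pics/{n}0.png"); K,k,R,t=cam(n); print(n,K.tolist(),k,(-R.T@t).round(),R[2].round(2))
s=get_state(); print(s, hold_point_z() if callable(hold_point_z) else hold_point_z)
E
```

```text
scene [[473.25291425111305, 0.0, 286.40440985512777], [0.0, 473.25291425111305, 210.1374315672275], [0.0, 0.0, 1.0]] -0.042388173033972805 [912. 738. 797.] [-0.4  -0.66 -0.63]
top [[441.60371269994505, 0.0, 282.47344083533966], [0.0, 441.60371269994505, 212.09316492984337], [0.0, 0.0, 1.0]] -0.010529581436105353 [ 350.   62. 1180.] [ 0.13  0.01 -0.99]
{'time': 0.1, 'joint_positions': array([ 1.09149256,  0.61583449, -0.01262976,  1.42476825,  0.00809332,
        1.10338396, -0.04039609]), 'dq': array([ 0.00105322, -0.00275297, -0.00042761, -0.00426232,  0.00073999,
        0.00085173,  0.00039669]), 'tau': array([ 1.31164190e-03, -4.70382285e+01,  2.60212328e-01, -1.71569771e+01,
        1.00831187e-02,  5.89810123e-03,  1.37608862e-05]), 'eef_pos': array([ 284.08165947, -583.86113879,  230.23634862]), 'tcp_rot': array([-3.05917045e+00, -7.04808162e-01,  8.50557043e-04]), 'ft_force': array([-0.44882648, -0.78952215, -0.42202228]), 'moment': array([-0.0065997 , -0.01183218, -0.03310571]), 'finger_force': 0.0, 'finger_gap': 85.26387240820404} 18.700000000000003
```

View pics/scene0.png

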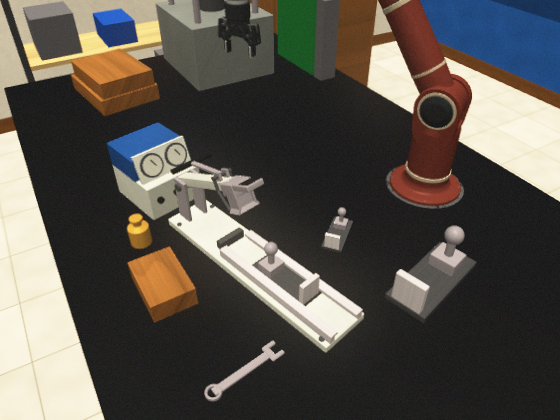

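View pics/top0.png

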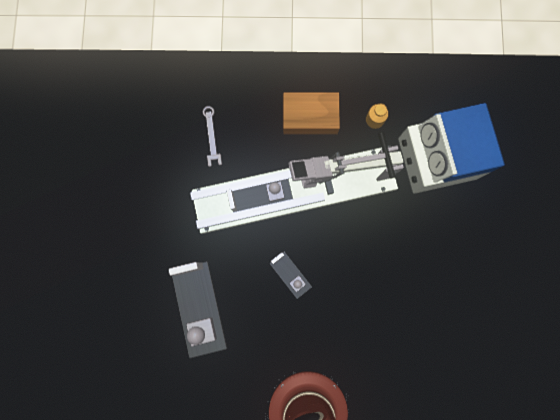

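In the scene view the console is at (150,170) with the rig running from it to (340,330). There are three carriages, with balls at scene (271,248), (342,212) and (454,234). The first sits in the rig's guide, so it should be the one meant. I'll check its size and enlarge it.

```bash
python3 - <<'E'
from h import *
a=cv2.imread("pics/scene0.png")[140:350,160:370]; b=cv2.imread("pics/top0.png")[130:240,185:410]
cv2.imwrite("pics/c_scene.png",cv2.resize(a,(600,600),interpolation=cv2.INTER_CUBIC))
cv2.imwrite("pics/c_top.png",cv2.resize(b,(788,385),interpolation=cv2.INTER_CUBIC))
for n,u,v,z in [("top",192,191,20),("top",201,232,20),("top",397,189,20),("top",275,188,95),("scene",271,248,95),("top",231,199,85),("scene",326,346,20),("scene",361,314,20)]:
    print(n,u,v,z,onz(n,u,v,z).round(1))
print(tri((271,248),(275,188)))
E
```

```text
top 192 191 20 [561.2 314.3  20. ]
top 201 232 20 [451.7 285.8  20. ]
top 397 189 20 [ 574.2 -232.9   20. ]
top 275 188 95 [558.   90.6  95. ]
scene 271 248 95 [558.  95.  95.]
top 231 199 85 [530.3 201.   85. ]
scene 326 346 20 [564.3 317.7  20. ]
scene 361 314 20 [458.5 291.2  20. ]
(array([557.47381508,  91.42365209,  92.09340326]), np.float64(2.671754005633064))
```

View pics/c_scene.png

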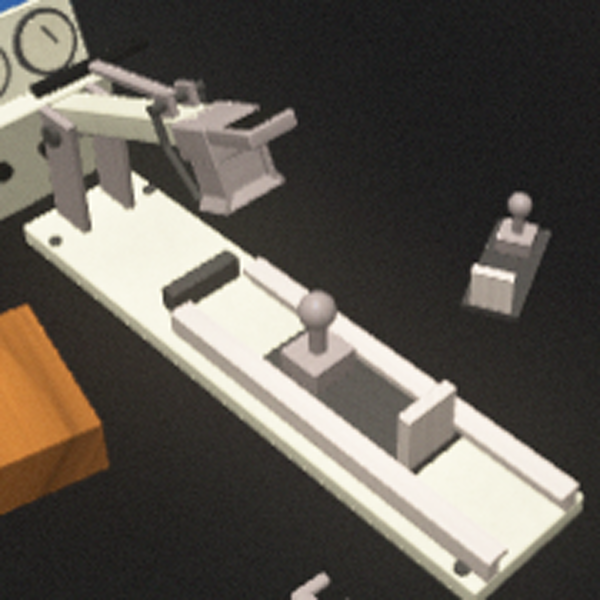

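View pics/c_top.png

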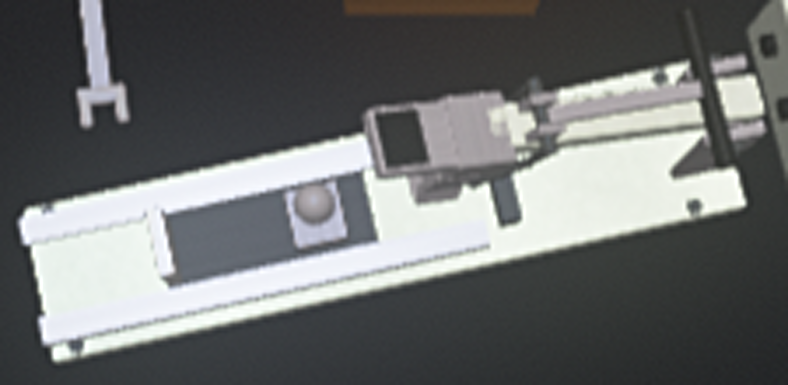

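The scene crop shows the guide carriage with its ball at crop (317,310), the push plate at (428,425) and the stop at (200,280). The T-bar runs from (32,90) to (147,43). In the top crop the base screws are at (47,209), (77,346), (660,77) and (695,206), the pad is at (402,137), and the bar runs from (688,12) to (728,165). From these I'll get the rig frame and the joint values.

```bash
cat >> h.py <<'E'
def planehit(n,u,v,C,N):
    o,d=ray(n,u,v); return o+d*((C-o)@N)/(d@N)
E
python3 - <<'E'
from h import *
T=lambda u,v:(185+u/3.5,130+v/3.5)
S=lambda u,v:(160+u/2.857,140+v/2.857)
s=[onz("top",*T(*p),20) for p in[(47,209),(77,346),(660,77),(695,206)]]
print("screws top",np.round(s,1).tolist())
print("screws scene",[onz("scene",*S(*p),20).round(1).tolist() for p in[(461,567),(150,188),(55,241)]])
A=(s[0]+s[1])/2;B=(s[2]+s[3])/2
x=(A-B)/np.linalg.norm(A-B); y=np.array([-x[1],x[0],0]); print("x",x,"yaw",np.degrees(np.arctan2(x[1],x[0])),A,B,np.linalg.norm(A-B))
b,e=tri(S(317,310),T(313,204)); print("ball",b,e,"off-line",(b-B)@y,"along",(b-B)@x)
# sized checks
for nm,p,z in[("plate corner",(377,240),32),("plate corner far",(362,172),32),("plate near push",(170,284),32),("pushtop",(151,207),85),("pushtop2",(166,280),85),("stop",(500,190),45)]:
    q=onz("top",*T(*p),z); print(nm,q.round(1),"rel ball",((q-b)@x).round(1),((q-b)@y).round(1))
for p,qq in[((32,90),(688,12)),((147,43),(728,165)),((32,90),(728,165)),((147,43),(688,12))]:
    q,e=tri(S(*p),T(*qq)); print("bar",q.round(1),round(e,1),((q-b)@x).round(1),((q-b)@y).round(1))
q=planehit("top",*T(402,137),b,y); print("pad",q.round(1),(q-b)@x)
# end faces of base
for n,p in[("top",T(55,362)),("scene",S(475,590)),("scene",S(582,500)),("top",T(746,206)),("scene",S(25,230))]:
    q=onz(n,*p,20);print("base",n,((q-b)@x).round(1),((q-b)@y).round(1))
E
```

```text
screws top [[565.0, 297.2, 20.0], [460.3, 270.2, 20.0], [674.9, -171.8, 20.0], [574.1, -197.1, 20.0]]
screws scene [[562.2, 298.7, 20.0], [573.0, -191.4, 20.0], [675.5, -165.7, 20.0]]
x [-0.23237789  0.97262558  0.        ] yaw 103.43710846663649 [512.61164909 283.72327638  20.        ] [ 624.46420953 -184.43943258   20.        ] 481.33908769177754
ball [557.43427685  92.4718346   91.28116845] 1.3289544602081738 off-line 0.8469717654214008 along 284.90725579579174
plate corner [542.4  45.1  32. ] rel ball -42.6 25.6
plate corner far [594.4  57.1  32. ] rel ball -43.1 -27.8
plate near push [506.8 200.   32. ] rel ball 116.3 24.2
pushtop [555.4 209.   85. ] rel ball 113.8 -25.1
pushtop2 [502.4 196.6  85. ] rel ball 114.0 29.3
stop [579.4 -46.1  45. ] rel ball -139.9 10.9
bar [ 673.9 -158.1  184.2] 0.4 -270.7 -55.0
bar [ 567.6 -181.1  182.2] 6.7 -268.4 53.7
bar [ 620.2 -217.8  120.5] 78.5 -316.3 11.1
bar [ 621.6 -122.   245.9] 72.6 -223.5 -12.6
pad [571.5  33.5 244.9] -60.63248950630377
base top 214.1 61.4
base scene 218.6 -59.6
base scene 221.8 52.0
base top -323.4 59.6
base scene -309.6 -65.4
```

```bash
cat >> h.py <<'E'
X=np.array([-.2324,.9726,0]);Y=np.array([-.9726,-.2324,0]);Z=np.array([0,0,1.]);ST=np.array([578.8,3.0,0])
def rig(p): d=np.array(p)-ST; return np.array([d@X,d@Y,d[2]]).round(1)
def w(r): return ST+r[0]*X+r[1]*Y+r[2]*Z
def pose():
    s=get_state(); return s,cv2.Rodrigues(np.array(s["tcp_rot"]))[0]
def go(r):
    s,R=pose(); d=R.T@(w(r)-s["eef_pos"])
    a=np.degrees(np.arctan2(R[1,1],R[0,1])); print("rig now",rig(s["eef_pos"]),"tool delta mm",d.round(1),"roll need",round((a+76.56+90)%180-90,2))
E
python3 -c "
from h import *
go((-176,32,231))"
```

```text
rig now [-502.3  423.   230.2] tool delta mm [ 4.524e+02 -2.339e+02 -2.000e-01] roll need 12.51
```

Request:
play_rows --pt "0.041 -0.021 0" --pt "0.082 -0.042 0" --pt "0.123 -0.063 0" --pt "0.164 -0.084 0" --pt "0.205 -0.105 0" --roll '[3, 6, 9, 12, 12.6]' --claw -1

```text
time: 0.6
eef_pos: [423.5, -398.5, 230.9]
tcp_rot: [-3.12, -0.363, 0.001]
ft_force: [1.1, -1.2, -0.2]
finger_gap: 85.8
finger_force: 0.0
```

```bash
python3 -c "
from h import *
go((-176,32,231))"
```

```text
rig now [-354.4  244.4  230.9] tool delta mm [ 2.119e+02 -1.790e+02 -1.000e-01] roll need -0.16
```

Request:
play_rows --pt "0.038 -0.032 0" --pt "0.076 -0.064 0" --pt "0.114 -0.096 0" --pt "0.152 -0.128 0" --pt "0.19 -0.16 0" --roll '[0, 0, 0, 0, 0]'

```text
time: 1.1
eef_pos: [571.3, -199.0, 231.0]
tcp_rot: [-3.12, -0.365, 0.001]
ft_force: [0.3, -0.5, 0.0]
finger_gap: 84.9
finger_force: 0.0
```

Request:
play_rows --pt "0.022 -0.019 0" --pt "0.022 -0.019 0.02" --pt "0.022 -0.019 0.02" --pt "0.022 -0.019 0.02" --roll '[0, 0, 0, 0]'

```text
time: 1.5
eef_pos: [586.8, -178.2, 210.8]
tcp_rot: [3.12, 0.363, -0.004]
ft_force: [0.6, -0.6, -0.2]
finger_gap: 85.2
finger_force: 0.0
```

```bash
python3 -c "
from h import *
go((-176,32,167))
for n in('scene','top'): save(n,f'pics/{n}1.png')
a=cv2.imread('pics/scene1.png')[110:230,130:290];b=cv2.imread('pics/top1.png')[120:240,280:440]
cv2.imwrite('pics/m1.png',np.hstack([cv2.resize(i,(400,300),interpolation=2) for i in(a,b)]))
"
```

```text
rig now [-178.1   34.3  210.8] tool delta mm [ 2.4 -2.1 43.8] roll need -0.17
```

View pics/m1.png

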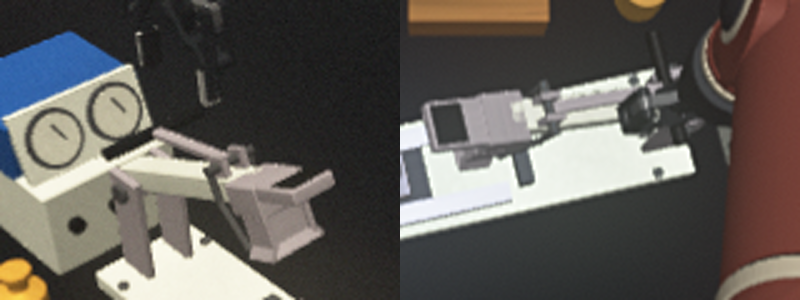

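The left panel shows the open fingers straddling the T-bar's near half, with pads at about (150,50) and (208,85). The right panel agrees. I'll descend and pinch.

Request:
play_rows --pt "0.002 -0.002 0.022" --pt "0.002 -0.002 0.043" --pt "0.002 -0.002 0.043" --roll '[0, 0, 0]'

```text
time: 1.9
eef_pos: [587.1, -175.4, 166.4]
tcp_rot: [-3.119, -0.362, 0.008]
ft_force: [-1.1, -0.1, -0.1]
finger_gap: 85.5
finger_force: 0.0
```

Request:
play_rows --pt "0 0 0" --pt "0 0 0" --pt "0 0 0" --pt "0 0 0" --pt "0 0 0" --roll '[0, 0, 0, 0, 0]' --claw 1 --newtons 25

```text
time: 2.4
eef_pos: [589.4, -174.7, 168.9]
tcp_rot: [-3.12, -0.365, -0.001]
ft_force: [0.3, 2.4, -0.0]
finger_gap: 13.2
finger_force: 27.7
```

```bash
python3 -c "
from h import *
s=get_state();print(s['finger_gap'],s['finger_force'],s['ft_force'],rig(s['eef_pos']))
b=.419
for q in(0,.2,.4,.6,.8,1,1.15,1.25,1.3):
    t=2.970+b-q; print(q,np.round([165*np.cos(b)-30*np.sin(b)+116.7*np.cos(t)-200,120+165*np.sin(b)+30*np.cos(b)+116.7*np.sin(t)],1))
"
```

```text
13.216170976004262 27.721952497959137 [ 0.28146848  2.37212643 -0.03498894] [-175.3   31.   168.9]
0 [-174.6  186. ]
0.2 [-178.  209.]
0.4 [-176.8  232.3]
0.6 [-171.   254.8]
0.8 [-160.8  275.8]
1 [-146.7  294.3]
1.15 [-133.8  306.1]
1.25 [-124.3  312.9]
1.3 [-119.3  315.9]
```

The gap is 13 mm and the bar x matches the model (-175.3 against -174.6). I'll swing it up along the arc.

Request:
play_rows --pt "0 0.0023 -0.0114" --pt "0 0.0034 -0.023" --pt "0 0.0034 -0.0347" --pt "0 0.0022 -0.0463" --pt "0 0 -0.0578" --roll '[0, 0, 0, 0, 0]'

```text
time: 2.9
eef_pos: [588.9, -173.1, 226.8]
tcp_rot: [-3.118, -0.366, 0.001]
ft_force: [0.4, 4.5, -5.1]
finger_gap: 13.0
finger_force: 24.3
```

Request:
play_rows --pt "0 -0.0037 -0.011" --pt "0 -0.0081 -0.0218" --pt "0 -0.0138 -0.032" --pt "0 -0.0204 -0.0417" --pt "0 -0.0279 -0.0505" --roll '[0, 0, 0, 0, 0]'

```text
time: 3.4
eef_pos: [582.7, -147.9, 277.3]
tcp_rot: [3.119, 0.364, 0.001]
ft_force: [2.5, 2.0, -6.9]
finger_gap: 12.9
finger_force: 24.4
```

Request:
play_rows --pt "0 -0.0085 -0.008" --pt "0 -0.0129 -0.0118" --pt "0 -0.0224 -0.0186" --pt "0 -0.0224 -0.0186" --pt "0 -0.0224 -0.0186" --roll '[0, 0, 0, 0, 0]'

```text
time: 3.9
eef_pos: [577.9, -127.4, 297.1]
tcp_rot: [3.118, 0.362, 0.004]
ft_force: [1.0, -2.7, 3.3]
finger_gap: 12.9
finger_force: 24.9
```

```bash
python3 -c "
from h import *
s=get_state();print(s['finger_gap'],s['finger_force'],s['ft_force'],rig(s['eef_pos']),s['joint_positions'])
for n in('scene','top'): save(n,f'pics/{n}2.png')
a=cv2.imread('pics/scene2.png')[90:240,130:330];b=cv2.imread('pics/top2.png')[100:250,240:440]
cv2.imwrite('pics/m2.png',np.hstack([cv2.resize(i,(400,300),interpolation=2) for i in(a,b)]))
"
```

```text
12.90591747612812 24.927111268043518 [ 0.99826868 -2.67282734  3.29007055] [-126.6   31.1  297.1] [ 0.17183292  0.4660039   0.01157383  1.50258425 -0.00367603  1.16991002
 -1.15574204]
```

View pics/m2.png

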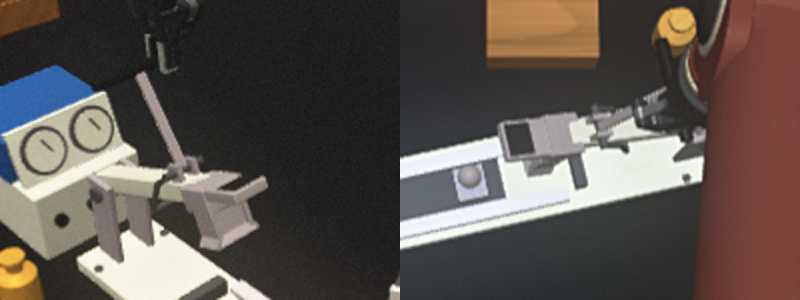

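The handle stands up near 1.23 rad in the left panel, bar at (135,75), and the beam has not moved: the pad is at the same pixel. I'll release, lift clear, and go out beyond the push plate.

Request:
play_rows --pt "0 0 0" --pt "0 0 0" --pt "0 0 0" --pt "0 0 -0.02" --pt "0 0 -0.045" --roll '[0, 0, 0, 0, 0]' --claw -1

```text
time: 4.5
eef_pos: [576.6, -125.2, 338.9]
tcp_rot: [-3.118, -0.366, 0.007]
ft_force: [-0.4, -0.6, -0.0]
finger_gap: 83.4
finger_force: 0.0
```

Request:
play_rows --pt "0 -0.03 -0.01" --pt "0 -0.07 -0.01" --pt "0 -0.115 -0.01" --pt "0 -0.16 -0.01" --pt "0 -0.205 -0.01" --roll '[0, 0, 0, 0, 0]'

```text
time: 5.0
eef_pos: [529.3, 75.6, 350.0]
tcp_rot: [-3.12, -0.365, 0.001]
ft_force: [0.7, 0.4, 0.7]
finger_gap: 85.1
finger_force: 0.0
```

Request:
play_rows --pt "0.005 -0.045 0" --pt "0.015 -0.09 0" --pt "0.025 -0.135 0" --pt "0.03 -0.17 0" --pt "0.03 -0.17 0" --roll '[0, 0, 0, 0, 0]' --claw 1

```text
time: 5.5
eef_pos: [517.1, 253.9, 349.2]
tcp_rot: [-3.113, -0.384, 0.005]
ft_force: [0.4, 1.0, 0.1]
finger_gap: 12.3
finger_force: 0.0
```

```bash
python3 -c "
from h import *
go((250,0,62)); s=get_state(); print(s['finger_gap'],s['ft_force'])
save('scene','pics/scene3.png')
for n in('scene',): print(proj(n,[w((-126,0,313)),w((212,0,65))]))"
```

```text
rig now [258.4   1.7 349.2] tool delta mm [  2.3  10.  287.2] roll need 0.61
12.335011087931203 [0.36856981 0.99867662 0.09350764]
[[198.43931549 120.93137026]
 [310.9820154  286.8973491 ]]
```

Request:
play_rows --pt "0 0 0.05" --pt "0 0 0.1" --pt "0 0 0.15" --pt "0 0 0.2" --pt "0 0 0.2" --roll '[0, 0, 0, 0, 0]'

```text
time: 6.05
eef_pos: [515.6, 241.5, 143.6]
tcp_rot: [3.114, 0.361, -0.025]
ft_force: [-1.0, -0.5, -0.4]
finger_gap: 0.2
finger_force: 0.0
```

Request:
play_rows --pt "0 0 0.03" --pt "0 0 0.06" --pt "0 0 0.085" --pt "0 0 0.085" --roll '[0, 0, 0, 0]'

```text
time: 6.45
eef_pos: [519.9, 244.5, 64.7]
tcp_rot: [3.119, 0.363, -0.005]
ft_force: [-0.9, -0.7, 0.8]
finger_gap: 0.0
finger_force: 0.0
```

```bash
python3 -c "
from h import *
go((136,0,62)); s=get_state(); print(s['finger_gap'],s['ft_force'])"
```

```text
rig now [248.6   1.2  64.7] tool delta mm [  1.5 112.6   2.8] roll need -0.17
0.04848894603147208 [-0.87747566 -0.73663163  0.8202415 ]
```

Request:
play_rows --pt "0.001 0.012 0.002" --pt "0.001 0.024 0.002" --pt "0.001 0.036 0.002" --pt "0.001 0.048 0.002" --pt "0.001 0.06 0.002" --roll '[0, 0, 0, 0, 0]'

```text
time: 6.95
eef_pos: [536.3, 190.4, 65.6]
tcp_rot: [-3.115, -0.366, -0.008]
ft_force: [-1.0, 5.7, 2.7]
finger_gap: -0.3
finger_force: 3.2
```

Request:
play_rows --pt "0 0.01 0" --pt "0 0.018 0" --pt "0 0.026 0" --pt "0 0.032 0" --pt "0 0.036 0" --roll '[0, 0, 0, 0, 0]'

```text
time: 7.45
eef_pos: [544.6, 155.1, 65.6]
tcp_rot: [-3.115, -0.365, -0.007]
ft_force: [-2.6, 6.5, 3.3]
finger_gap: 0.0
finger_force: 3.4
```

Request:
play_rows --pt "0 0.002 0" --pt "0 0.004 0" --pt "0 0.006 0" --pt "0 0.008 0" --pt "0 0.01 0" --roll '[0, 0, 0, 0, 0]'

```text
time: 7.95
eef_pos: [546.7, 146.2, 65.6]
tcp_rot: [-3.115, -0.367, -0.007]
ft_force: [-0.7, 6.8, 3.3]
finger_gap: 0.4
finger_force: 3.4
```

```bash
python3 -c "
from h import *
go((136,0,62)); s=get_state(); print(s['ft_force']@X)"
```

```text
rig now [146.7  -2.1  65.6] tool delta mm [-2.1 10.7  3.6] roll need 0.0
6.7982487639578935
```

Pushing at about 6.8 N and not home yet. I'll creep on until the force rises.

Request:
play_rows --pt "0 0.002 0" --pt "0 0.004 0" --pt "0 0.005 0" --pt "0 0.006 0" --pt "0 0.007 0" --roll '[0, 0, 0, 0, 0]'

```text
time: 8.45
eef_pos: [548.3, 139.4, 65.6]
tcp_rot: [-3.115, -0.367, -0.007]
ft_force: [-2.3, 6.3, 4.2]
finger_gap: 0.2
finger_force: 3.5
```

Request:
play_rows --pt "0 0.001 0" --pt "0 0.002 0" --pt "0 0.003 0" --pt "0 0.003 0" --roll '[0, 0, 0, 0]'

```text
time: 8.85
eef_pos: [549.1, 136.2, 65.6]
tcp_rot: [-3.115, -0.367, -0.007]
ft_force: [-1.7, 5.9, 3.9]
finger_gap: -0.2
finger_force: 3.2
```

Request:
play_rows --pt "0 0.001 0" --pt "0 0.002 0" --pt "0 0.003 0" --pt "0 0.003 0" --roll '[0, 0, 0, 0]'

```text
time: 9.25
eef_pos: [549.7, 133.3, 65.6]
tcp_rot: [-3.115, -0.367, -0.007]
ft_force: [-1.8, 5.9, 3.7]
finger_gap: -0.3
finger_force: 3.3
```

Request:
play_rows --pt "0 0.001 0" --pt "0 0.002 0" --pt "0 0.002 0" --roll '[0, 0, 0]'

```text
time: 9.55
eef_pos: [549.9, 132.7, 65.6]
tcp_rot: [-3.113, -0.368, -0.007]
ft_force: [-2.6, 8.2, 4.2]
finger_gap: -0.0
finger_force: 4.2
```

```bash
python3 -c "
from h import *
go((136,0,62)); s=get_state(); print(s['ft_force']@X)
for n in('scene','top'): save(n,f'pics/{n}4.png')
a=cv2.imread('pics/scene4.png')[130:280,170:370];b=cv2.imread('pics/top4.png')[130:230,220:353]
cv2.imwrite('pics/m4.png',np.hstack([cv2.resize(i,(400,300),interpolation=2) for i in(a,b)]))
"
```

```text
rig now [132.8  -2.   65.6] tool delta mm [-2.  -3.1  3.6] roll need 0.04
8.550824827162812
```

View pics/m4.png

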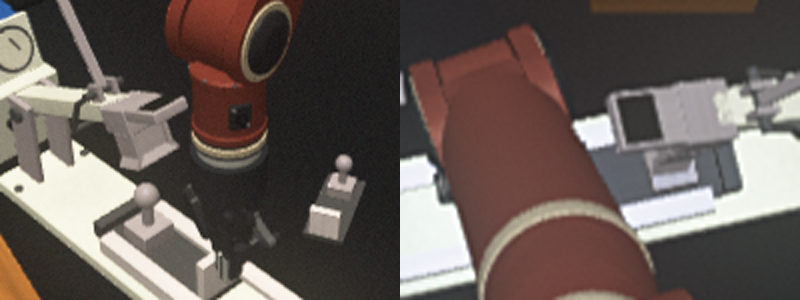

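The left panel shows the ball at (147,195) with the plate's front edge at the dark stop (118,215), and the beam and handle are still up. One more nudge will confirm contact.

Request:
play_rows --pt "0 0.001 0" --pt "0 0.002 0" --pt "0 0.002 0" --roll '[0, 0, 0]'

```text
time: 9.95
eef_pos: [549.8, 132.6, 65.7]
tcp_rot: [-3.111, -0.37, -0.006]
ft_force: [-2.8, 11.0, 4.2]
finger_gap: -0.1
finger_force: 5.5
```

```bash
python3 -c "
from h import *
im=cv2.imread('pics/scene4.png'); u,v=170+147/2,130+195/2
p=onz('scene',u,v,95);print(p,rig(p), rig(onz('scene',271,248,95)))"
```

```text
[578.12098646   5.67583614  95.        ] [ 2.8  0.  95. ] [94.4 -1.1 95. ]
```

Home: the force rises with no motion. I'll back off, rise, and come over the nose.

Request:
play_rows --pt "0 -0.012 0" --pt "0 -0.025 -0.02" --pt "0 -0.025 -0.065" --pt "0 -0.025 -0.11" --pt "0 -0.025 -0.15" --roll '[0, 0, 0, 0, 0]'

```text
time: 10.45
eef_pos: [544.3, 148.8, 216.2]
tcp_rot: [3.119, 0.362, 0.003]
ft_force: [0.7, -1.1, -0.1]
finger_gap: 0.2
finger_force: 0.0
```

Request:
play_rows --pt "0 0 -0.04" --pt "0 0 -0.075" --pt "0 0.03 -0.075" --pt "0 0.065 -0.075" --pt "0 0.1 -0.075" --roll '[0, 0, 0, 0, 0]'

```text
time: 10.95
eef_pos: [566.9, 50.5, 289.5]
tcp_rot: [3.119, 0.363, 0.002]
ft_force: [-0.2, 0.8, -0.1]
finger_gap: 0.1
finger_force: 0.0
```

Request:
play_rows --pt "0 0.018 0" --pt "0 0.018 0" --pt "0 0.018 0" --roll '[0, 0, 0]'

```text
time: 11.25
eef_pos: [570.7, 35.7, 288.6]
tcp_rot: [-3.12, -0.363, -0.0]
ft_force: [-0.2, 0.0, -0.6]
finger_gap: -0.2
finger_force: 0.0
```

```bash
python3 -c "
from h import *
go((31,0,245))
for n in('scene','top'): save(n,f'pics/{n}5.png')
a=cv2.imread('pics/scene5.png')[80:230,170:370];b=cv2.imread('pics/top5.png')[130:230,250:383]
cv2.imwrite('pics/m5.png',np.hstack([cv2.resize(i,(400,300),interpolation=2) for i in(a,b)]))
"
```

```text
rig now [ 33.7   0.3 288.6] tool delta mm [ 0.3  2.7 43.6] roll need -0.17
```

View pics/m5.png

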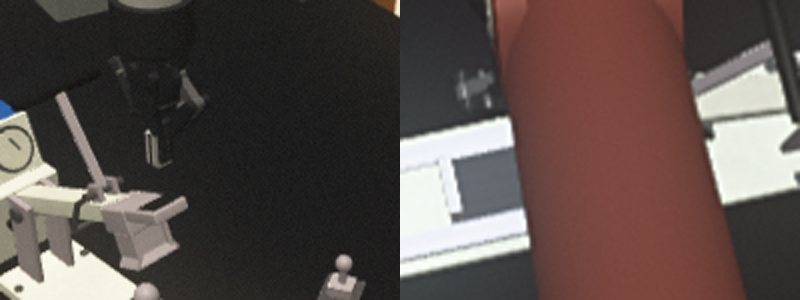

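The closed fingers are over the nose at (158,150) in the left panel, and the handle is up. I'll press down along the arc.

Request:
play_rows --pt "0 0 0.02" --pt "0 0 0.042" --pt "0 -0.0055 0.06" --pt "0 -0.0107 0.072" --pt "0 -0.0152 0.0844" --roll '[0, 0, 0, 0, 0]'

```text
time: 11.85
eef_pos: [567.5, 52.0, 203.8]
tcp_rot: [3.12, 0.369, 0.001]
ft_force: [-0.0, -1.4, 1.4]
finger_gap: 0.5
finger_force: 1.2
```

Request:
play_rows --pt "0 -0.004 0.0125" --pt "0 -0.007 0.0253" --pt "0 -0.01 0.038" --pt "0 -0.0115 0.045" --pt "0 -0.0115 0.045" --roll '[0, 0, 0, 0, 0]'

```text
time: 12.35
eef_pos: [564.2, 62.6, 157.7]
tcp_rot: [-3.12, -0.366, 0.003]
ft_force: [-0.2, -0.2, 0.5]
finger_gap: 0.4
finger_force: 0.0
```

```bash
python3 -c "
from h import *
go((62,0,140)); print(get_state()['ft_force'])"
```

```text
rig now [ 61.4   0.4 157.7] tool delta mm [ 0.4 -0.6 17.6] roll need -0.05
[-0.17180633 -0.24583561  0.49412896]
```

Request:
play_rows --pt "0 0 0.005" --pt "0 0 0.01" --pt "0 0 0.014" --roll '[0, 0, 0]'

```text
time: 12.65
eef_pos: [565.1, 62.9, 144.9]
tcp_rot: [-3.119, -0.366, -0.002]
ft_force: [-0.2, 2.1, 2.8]
finger_gap: 0.0
finger_force: 1.1
```

Request:
play_rows --pt "0 0 0.002" --pt "0 0 0.004" --pt "0 0 0.005" --pt "0 0 0.006" --pt "0 0 0.006" --roll '[0, 0, 0, 0, 0]'

```text
time: 13.15
eef_pos: [565.1, 62.1, 139.7]
tcp_rot: [-3.12, -0.365, -0.001]
ft_force: [-1.2, 0.9, 6.2]
finger_gap: -0.0
finger_force: 2.8
```

```bash
python3 -c "
from h import *
go((62,0,140)); print(get_state()['ft_force'])
for n in('scene','top'): save(n,f'pics/{n}6.png')
a=cv2.imread('pics/scene6.png')[130:280,170:370]
cv2.imwrite('pics/m6.png',cv2.resize(a,(800,600),interpolation=2))
"
```

```text
rig now [ 60.7  -0.4 139.7] tool delta mm [-0.4 -1.3 -0.3] roll need -0.09
[-1.1877981   0.85701516  6.21857452]
```

View pics/m6.png

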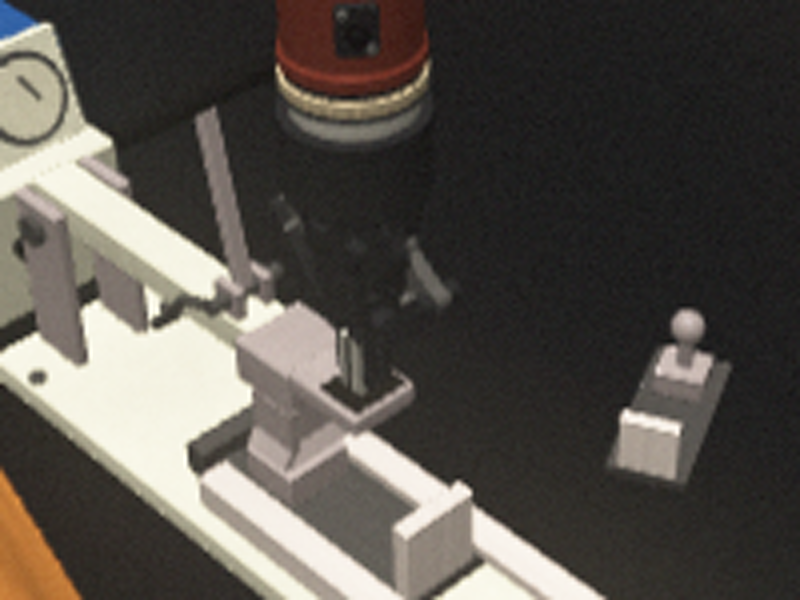

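The coupler head now sits on the ball and the fingers are on the pad at (355,385). The arm is level and the handle is still up at (205,115). I'll press a little more to confirm.

Request:
play_rows --pt "0 0 0.002" --pt "0 0 0.004" --pt "0 0 0.005" --pt "0 0 0.005" --pt "0 0 0.005" --roll '[0, 0, 0, 0, 0]'

```text
time: 13.75
eef_pos: [565.1, 62.2, 139.0]
tcp_rot: [3.12, 0.365, 0.004]
ft_force: [-9.3, -0.4, 28.1]
finger_gap: -0.0
finger_force: 14.3
```

Request:
play_rows --pt "0 0 -0.03" --pt "0 0 -0.07" --pt "0 0 -0.115" --pt "0 0 -0.155" --pt "0 0 -0.175" --roll '[0, 0, 0, 0, 0]'

```text
time: 14.25
eef_pos: [566.2, 60.9, 312.7]
tcp_rot: [3.119, 0.363, 0.01]
ft_force: [-0.4, -0.7, 0.6]
finger_gap: 0.1
finger_force: 0.0
```

Request:
play_rows --pt "-0.01 0.03 0" --pt "-0.02 0.065 0" --pt "-0.032 0.1 0" --pt "-0.032 0.116 0" --pt "-0.032 0.116 0" --roll '[0, 0, 0, 0, 0]' --claw -1

```text
time: 14.75
eef_pos: [560.4, -62.4, 308.3]
tcp_rot: [3.119, 0.354, -0.002]
ft_force: [-0.9, 0.9, -0.7]
finger_gap: 72.7
finger_force: 0.0
```

```bash
python3 -c "
from h import *
go((-54.6,32,246)); s=get_state(); print(s['finger_gap'],s['ft_force'])
p=planehit('scene',221.2,158.8,ST,Y); print('strip top',rig(p))
p=planehit('scene',170+320/4,130+315/4,ST,Y); print('head',rig(p))
for n in('scene','top'): save(n,f'pics/{n}7.png')
a=cv2.imread('pics/scene7.png')[110:260,170:370];b=cv2.imread('pics/top7.png')[130:230,270:403]
cv2.imwrite('pics/m7.png',np.hstack([cv2.resize(i,(400,300),interpolation=2) for i in(a,b)]))
"
```

```text
rig now [-59.4  33.1 308.3] tool delta mm [ 1.2 -4.9 62.3] roll need -0.48
72.65439845950058 [-0.93405619  0.89518352 -0.73661314]
strip top [-57.1   0.  250.1]
head [ 29.6   0.  164.8]
```

View pics/m7.png

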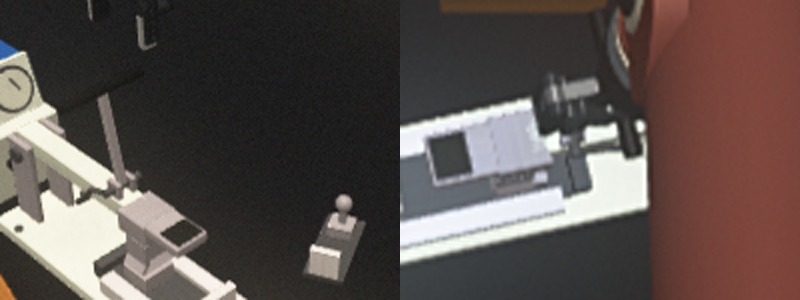

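The handle is up with its bar spanning (65,108) to (140,75) in the left panel, the coupler is still seated, and the open jaws are above the near half. I'll descend and pinch.

Request:
play_rows --pt "0 -0.001 0.02" --pt "0 -0.001 0.045" --pt "0 -0.001 0.06" --pt "0 -0.001 0.06" --roll '[0, 0, 0, 0]'

```text
time: 15.25
eef_pos: [558.8, -54.3, 246.4]
tcp_rot: [-3.117, -0.372, 0.009]
ft_force: [0.1, 0.2, 0.8]
finger_gap: 85.7
finger_force: 0.0
```

Request:
play_rows --pt "0 0 0" --pt "0 0 0" --pt "0 0 0" --pt "0 0 0" --pt "0 0 0" --roll '[0, 0, 0, 0, 0]' --claw 1 --newtons 25

```text
time: 15.75
eef_pos: [560.8, -58.1, 249.6]
tcp_rot: [3.119, 0.364, 0.003]
ft_force: [-1.6, -0.2, 4.6]
finger_gap: 12.9
finger_force: 28.4
```

```bash
python3 -c "
from h import *
s=get_state();print(s['finger_gap'],s['finger_force'],s['ft_force'],rig(s['eef_pos']))
P=lambda q:np.array([165+116.7*np.cos(2.97-q)-200,150+116.7*np.sin(2.97-q)])
q0=2.97-np.arccos((rig(s['eef_pos'])[0]+35)/116.7);print('q0',q0,P(q0))
for q in np.arange(q0-.1,-.05,-.1): print(round(q,2),(P(q)-P(q0)).round(1))
"
```

```text
12.943242088917838 28.416330814361572 [-1.57248154 -0.24669751  4.57814357] [-55.2  31.7 249.6]
q0 1.225234054152392 [-55.2       264.9384618]
1.13 [-11.4  -2.6]
1.03 [-22.4  -6.3]
0.93 [-33.1 -11.1]
0.83 [-43.2 -16.9]
0.73 [-52.6 -23.8]
0.63 [-61.4 -31.5]
0.53 [-69.3 -40. ]
0.43 [-76.3 -49.4]
0.33 [-82.4 -59.3]
0.23 [-87.4 -69.8]
0.13 [-91.4 -80.8]
0.03 [-94.2 -92.1]
```

Request:
play_rows --pt "0 0.0114 0.0026" --pt "0 0.0224 0.0063" --pt "0 0.0331 0.0111" --pt "0 0.0432 0.0169" --pt "0 0.0526 0.0238" --roll '[0, 0, 0, 0, 0]'

```text
time: 16.25
eef_pos: [573.0, -108.7, 224.4]
tcp_rot: [-3.119, -0.365, -0.001]
ft_force: [-0.1, 1.9, 4.0]
finger_gap: 13.3
finger_force: 26.7
```

Request:
play_rows --pt "0 0.0088 0.0077" --pt "0 0.0167 0.0162" --pt "0 0.0237 0.0256" --pt "0 0.0298 0.0355" --pt "0 0.0348 0.046" --roll '[0, 0, 0, 0, 0]'

```text
time: 16.75
eef_pos: [581.3, -142.9, 178.4]
tcp_rot: [3.12, 0.365, 0.002]
ft_force: [2.5, 2.5, 2.0]
finger_gap: 13.4
finger_force: 27.3
```

Request:
play_rows --pt "0 0.004 0.011" --pt "0 0.0068 0.0223" --pt "0 0.0075 0.026" --pt "0 0.0075 0.027" --pt "0 0.0075 0.027" --roll '[0, 0, 0, 0, 0]'

```text
time: 17.25
eef_pos: [583.1, -150.6, 152.0]
tcp_rot: [3.119, 0.365, 0.003]
ft_force: [4.8, -1.3, 0.5]
finger_gap: 12.9
finger_force: 28.0
```

```bash
python3 -c "
from h import *
s=get_state();print(s['finger_gap'],s['finger_force'],s['ft_force'],rig(s['eef_pos']))"
```

```text
12.859973876785741 27.98343300819397 [ 4.76123711 -1.32283868  0.4777065 ] [-150.4   31.6  152. ]
```

Request:
play_rows --pt "0 0 0.002" --pt "0 0 0.004" --pt "0 0 0.006" --pt "0 0 0.006" --pt "0 0 0.006" --roll '[0, 0, 0, 0, 0]'

```text
time: 17.75
eef_pos: [583.3, -151.1, 148.8]
tcp_rot: [3.117, 0.364, 0.006]
ft_force: [1.5, -1.6, 11.1]
finger_gap: 12.9
finger_force: 29.2
```

Request:
play_rows --pt "0 0 0" --pt "0 0 0" --pt "0 0 0" --pt "0 0 -0.03" --pt "0 0 -0.06" --roll '[0, 0, 0, 0, 0]' --claw -1

```text
time: 18.25
eef_pos: [580.1, -149.4, 204.6]
tcp_rot: [-3.118, -0.365, 0.01]
ft_force: [0.3, -0.2, 0.7]
finger_gap: 83.7
finger_force: 0.0
```

Request:
play_rows --pt "0 0 0" --pt "0 0 0" --pt "0 0 0" --pt "0 0 0" --pt "0 0 0" --roll '[0, 0, 0, 0, 0]' --claw 1

```text
time: 18.75
eef_pos: [581.5, -149.5, 204.9]
tcp_rot: [-3.119, -0.365, 0.004]
ft_force: [0.0, -0.1, -0.3]
finger_gap: 12.1
finger_force: 0.0
```

Request:
play_rows --pt "0 0 0.01" --pt "0 0 0.02" --pt "0 0 0.024" --pt "0 0 0.026" --pt "0 0 0.026" --roll '[0, 0, 0, 0, 0]'

```text
time: 19.25
eef_pos: [582.0, -149.7, 179.5]
tcp_rot: [-3.12, -0.365, 0.001]
ft_force: [0.3, -0.2, -0.5]
finger_gap: 0.1
finger_force: 0.0
```

Request:
play_rows --pt "0 0 0.002" --pt "0 0 0.004" --pt "0 0 0.005" --pt "0 0 0.006" --pt "0 0 0.006" --roll '[0, 0, 0, 0, 0]'

```text
time: 19.75
eef_pos: [582.7, -149.8, 176.7]
tcp_rot: [3.12, 0.365, 0.003]
ft_force: [-2.7, 1.1, 9.9]
finger_gap: -0.2
finger_force: 5.3
```

The handle is closed: it resists 10 N with the bar top at 177 mm, as the model predicts. Next a touch on the nose to check it is seated.

Request:
play_rows --pt "0 0 -0.03" --pt "0.01 -0.03 -0.06" --pt "0.02 -0.075 -0.06" --pt "0.032 -0.12 -0.06" --pt "0.032 -0.165 -0.06" --roll '[0, 0, 0, 0, 0]'

```text
time: 20.25
eef_pos: [576.3, 20.6, 234.6]
tcp_rot: [-3.12, -0.365, -0.005]
ft_force: [0.4, 0.9, -0.5]
finger_gap: -0.3
finger_force: 0.0
```

Request:
play_rows --pt "0 -0.035 0" --pt "0 -0.047 0.02" --pt "0 -0.047 0.055" --pt "0 -0.047 0.082" --pt "0 -0.047 0.082" --roll '[0, 0, 0, 0, 0]'

```text
time: 20.75
eef_pos: [561.5, 63.7, 148.7]
tcp_rot: [3.12, 0.366, -0.013]
ft_force: [-1.5, 0.2, -0.2]
finger_gap: -0.1
finger_force: 0.0
```

Request:
play_rows --pt "0 0 0.004" --pt "0 0 0.008" --pt "0 0 0.011" --pt "0 0 0.013" --pt "0 0 0.013" --roll '[0, 0, 0, 0, 0]'

```text
time: 21.25
eef_pos: [564.9, 64.0, 139.7]
tcp_rot: [-3.12, -0.365, -0.002]
ft_force: [0.0, -0.7, 0.7]
finger_gap: -0.4
finger_force: 0.6
```

Contact comes at 139.7 mm, so the arm is seated. Retreat and hand in.

Request:
play_rows --pt "0 0 -0.03" --pt "0 0 -0.07" --pt "0 0 -0.12" --pt "0 0 -0.15" --pt "0 0 -0.15" --roll '[0, 0, 0, 0, 0]'

```text
time: 21.75
eef_pos: [567.3, 64.5, 294.8]
tcp_rot: [-3.12, -0.365, -0.019]
ft_force: [0.1, -0.9, 0.5]
finger_gap: 0.1
finger_force: 0.0
```

```bash
python3 -c "
from h import *
s=get_state(); print(s['eef_pos'],s['ft_force']); print(finish_job())"
```

```text
[567.28153376  64.46736736 294.82779072] [ 0.07812522 -0.91855163  0.52256866]
the job is handed in; nothing more can be done
None
```

The job was handed in at about 22 s and the verdict was not shown: handle up, carriage pushed home, coupler seated and handle locked down in order, closing touches matching the closed and level heights; case, weight and spanner never approached.

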